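# Open the grease jar braced in the bench frame

### The job

Set the square grease jar, cap still tight, fully down in the wooden bracing frame so that it cannot spin, then unscrew its cap anticlockwise, turning no further than it takes for the threads to let go. Lift the cap off and finish while still holding it in the gripper, level, still and centred two or three centimetres above the open mouth, with the jar left standing in the frame. Leave the other things on the bench alone.

Things in the scene. Friction and masses are not known exactly. Their poses are not given: they have to be found in the camera images.
- jar: square white plastic grease jar, 66 x 66 mm with slightly rounded edges, flat shoulder 71 mm up, standing loose on the bench; 0.2 to 0.45 kg. Origin: centre of its underside; z up; x and y normal to its flat sides. Closed, it is 104 mm tall with the cap. It can be lifted by the body or by its closed cap.
- jar_mouth (a point): centre of the jar's mouth, on its axis, 90 mm above its underside, at the rim of the neck. The neck is 36 mm across, 47 mm over its threads; a springy rubber seal in it stands up to 4 mm above the rim when the cap is off
- cap: round knurled aluminium screw cap of the square jar, 56 mm across, 27 mm tall, 0.06 kg. Origin: centre of its lower rim; z up. Closed, the rim is 77 mm above the jar's underside, 6 mm above the shoulder. Turned anticlockwise (from above) it is stiff (about 0.3 to 0.5 N m), rises about 1 mm and comes free about 1.0 rad from closed, when the seal pushes it up 1 to 2 mm with about 20 N
- cap_mark (a point): point on the cap's side, on the cap's x axis, 28 mm from its axis, 21 mm above its lower rim: shows how far the cap is turned. Closed, it lies on the jar's +x side and the cap cannot go further clockwise; free from about 1.0 rad anticlockwise of that; at about 1.75 rad the threads run into the next ones
- frame: wooden bracing frame screwed to the bench: base 110 x 110 x 9 mm, four cleats round a square pocket 72 x 72 mm, open at the top; the jar fits any of four ways round, 3 mm to spare each side, and turns about 0.1 rad before it is held. Origin: centre of the base's underside; z up; x, y normal to the pocket's sides. Pocket floor 9 mm, cleat tops 36 mm above the bench
- wrench: open-ended wrench lying flat, 170 mm long; bystander, leave it alone. Origin: on its underside, about mid-length; x along its length
- screwdriver: screwdriver lying flat at the left of the bench; bystander, leave it alone. Origin: on its underside, about mid-length; x along its length
- oil_bottle: plain grey oil bottle, 60 mm across, 170 mm tall; bystander, leave it alone. Origin: centre of its underside
- spray_can: spray can, 54 mm across, 150 mm tall; bystander, leave it alone. Origin: centre of its underside
- round_jar: round glass jar with a steel lid, 66 mm across, 75 mm tall (not the one to open); bystander, leave it alone. Origin: centre of its underside
- bearing: steel bearing ring, 62 mm across, 18 mm tall; bystander, leave it alone. Origin: centre of its underside
- bolt_tray: dark steel tray in two compartments, 120 x 170 x 45 mm; bystander, leave it alone. Origin: centre of its underside
- hammer: hammer lying flat, 260 mm long; bystander, leave it alone. Origin: on its underside, about mid-length; x along its length
Not all that is in view belongs to the job. Leave any green look-alike of the jar alone.

How it is judged:
By the outcome, as a careful person would: the job done as asked, in the order asked, and still so for the second after the job is handed in, while the arm keeps its last pose, push and grip.
It also fails if it takes over 42 s, if anything falls off the work surface, if the arm or the gripper's body presses on something with over 40 N, if the wrist force passes 120 N, or if a joint passes its speed limit or range.

### The arm

A 6-joint arm with a two-finger parallel gripper is mounted at the origin on the work surface. World frame = base frame: x ahead of the robot, y to its left, z up, the work surface at z = 0. Lengths are in m, angles in rad, forces in N, time in s.
With the tool pointing down it reaches from about 0.275 to 0.825 m from the base axis. Payload 4.9 kg.
Tool frame: the origin (TCP) lies midway between the tips of the shut fingers; the grasp point (between the pads) lies 19 mm behind it (grip_point_offset is the distance from the TCP to the grasp point, in m); z points along the fingers, y is the line along which they close (so a half turn about z gives the same grasp; the last joint's range is limited). The gripper opens to 85 mm and grips with 20 to 120 N. Pads are 22 mm wide; open, the fingers measure 114 mm over their backs; the gripper's body (76 mm by 85 mm) begins 54 mm behind the grasp point. The pads swing forward as they close: fully open they stand 13 mm farther back than shut.
Start: joints at [1.189, 0.326, -0.193, 1.052, 0, 1.437], TCP at [0.135, 0.533, 0.231] pointing down, gripper open.
Joint ranges: [-2.65, 2.65], [-0.97, 1.79], [-1.3, 1.35], [-1.93, 2.1], [-1.47, 1.37], [-3.14, 3.14]. Speed limits (rad/s): [2.57, 2.57, 3.14, 3.14, 3.14, 3.14].

### API

Orientations are given as a rotation vector (axis times angle).
In Python, from cell import * gives the robot as it stands. Calls block until the motion is done:
- movep(position, orientation): joint-space move of the TCP to a pose.
- move_l(position, velocity=0.15, rot=None, until_force=None): straight line of the TCP; rot=None keeps the orientation; velocity is the mean speed in m/s. With until_force (N) it stops when the force on the tool has changed by that much, and returns True; else False.
- set_joints(angles): joint-space move.
- let_go() and grab(newtons=None): open the fingers fully, or close them until they stop; newtons is the grip in N (None keeps the last).
- sleep(seconds).
- ik(position, orientation): joint angles nearest the present ones, or None.
- get_state(): the state.
- grab_frame(name): name is "scene" or "top" or "wrist"; returns a dict with "img" (420x560x3 uint8, red, green, blue), "fx", "fy", "cx", "cy" (pixels), "cam_to_world" (4x4, takes a point from camera to world coordinates); the wrist camera has in their place "T_tool_cam" (4x4, takes a point from camera to tool coordinates, whose origin is the TCP and whose axes are the flange's). Camera axes: x right, y down, z forward; pixel columns grow to the right and rows downward; lengths in m; the calibration is good to about 2 mm. A picture is of the moment at which its call begins: read the wrist's pose just before it. There is no depth.
A pose or a line that the arm cannot do raises MotionError and nothing moves.
- sign_off(): hands the job in; it is judged then, once.
Trained networks look in the newest picture that a camera, given by its name, has taken for a name from the list of things; names that differ only in an ending like _2 or _b are one class to them, and where a whole thing is asked for, a point or a joint stands for the part that bears it (a point fixed in the world has none). Each returns a list of dicts, best first, with "score" (0 to 1); they miss things now and then, are a little off and sometimes report something else, mostly with a low value. They report only what shows in the picture. A call takes as long as a camera call. They do not tell look-alikes from the thing itself.
- spot_in(camera, name): "centre" ([column, row] in pixels, amid what is visible of it).
- silhouettes(camera, name): "mask" (420x560 bool, what is visible of it) and "centre" ([column, row] in pixels, amid what is visible of it).
- tip_of(camera, name): "centre" ([column, row] in pixels: a listed point, or the origin of a listed thing).
The state is a dict: "clock": time; "q": joint angles; "joint_velocities": joint speeds; "tau": joint torques, N m; "position": TCP position; "eef_rot": TCP orientation; "contact_force": force on the tool from outside, world axes, zero at the start; "wrist_torque": the same for the moment, N m; "finger_gap": opening from 0.0 (shut) to 1.0 (fully open); "grasp_force": force on a finger pad.
Only numpy, scipy, OpenCV 4.12 (cv2) and the standard library are available. Lean on these libraries where they do the work, as an engineer would, in place of code of your own. Each camera call takes 0.05 s, during which the arm holds its last target. There are 200 camera calls.

## Working session

There is one attempt and no reset: what is moved stays moved. The work goes in short steps, each a Python script; the robot and the scene stay as the last script left them, time stands still between calls to the robot, and variables do not carry over. Pictures are saved under pics/ and viewed, at most 10 in all, crops included, and the job is handed in when it is done.

```bash
mkdir -p pics; ls
cat > h.py <<'E'
from cell import *
import numpy as np, cv2
from scipy.spatial.transform import Rotation as R
def save(n,img): cv2.imwrite('pics/'+n+'.png',img[:,:,::-1])
def ray(f,px,T=None):
    T=np.array(f['cam_to_world'] if T is None else T)
    d=T[:3,:3]@np.array([(px[0]-f['cx'])/f['fx'],(px[1]-f['cy'])/f['fy'],1])
    return T[:3,3],d/np.linalg.norm(d)
def tri(rays):
    A=np.zeros((3,3));b=np.zeros(3)
    for o,d in rays:
        P=np.eye(3)-np.outer(d,d);A+=P;b+=P@o
    x=np.linalg.solve(A,b)
    return x,[np.linalg.norm((np.eye(3)-np.outer(d,d))@(x-o)) for o,d in rays]
def onz(r,z): o,d=r; return o+d*(z-o[2])/d[2]
def wristT(f,s):
    T=np.eye(4);T[:3,:3]=R.from_rotvec(s['eef_rot']).as_matrix();T[:3,3]=s['position']
    return T@np.array(f['T_tool_cam'])
def proj(f,p,T=None):
    T=np.array(f['cam_to_world'] if T is None else T)
    c=T[:3,:3].T@(np.array(p)-T[:3,3]); return [f['fx']*c[0]/c[2]+f['cx'],f['fy']*c[1]/c[2]+f['cy']]
E
python3 - <<'E'
from h import *
np.set_printoptions(precision=3,suppress=True)
s=get_state();print(s)
for c in ['scene','top','wrist']:
    f=grab_frame(c);save(c,f['img'])
    if c!='wrist':print(c,f['fx'],np.array(f['cam_to_world']))
    else: print(f['T_tool_cam'])
    for n in ['jar','cap','jar_mouth','cap_mark','frame','wrench','screwdriver','oil_bottle','spray_can','round_jar','bearing','bolt_tray','hammer']:
        print(c,n,[(np.round(d['centre']).tolist(),round(d['score'],2)) for d in spot_in(c,n)],'|',[(np.round(d['centre'],1).tolist(),round(d['score'],2)) for d in tip_of(c,n)])
cv2.imwrite('pics/both.png',cv2.resize(np.vstack([cv2.imread('pics/scene.png'),cv2.imread('pics/top.png')]),None,fx=.71,fy=.71))
E
```

```text
pics
{'clock': 0.0, 'q': array([ 1.189,  0.327, -0.194,  1.052, -0.   ,  1.437]), 'joint_velocities': array([ 0.001,  0.001,  0.001, -0.002, -0.   ,  0.001]), 'tau': array([  0.001, -44.34 ,  26.244,   0.015,   0.   ,  -0.   ]), 'position': array([0.135, 0.533, 0.231]), 'eef_rot': array([-0.388, -3.117,  0.003]), 'contact_force': array([0.221, 0.37 , 0.483]), 'wrist_torque': array([-0.031,  0.005, -0.017]), 'grasp_force': 0.0, 'finger_gap': 0.997302079813445}
scene 506.48319217834387 [[ 0.168  0.803 -0.571  1.301]
 [ 0.986 -0.136  0.099 -0.159]
 [ 0.002 -0.58  -0.815  1.122]
 [ 0.     0.     0.     1.   ]]
scene jar [([190.0, 208.0], 0.93), ([233.0, 234.0], 0.86), ([237.0, 199.0], 0.77)] | [([187.1, 214.2], 0.72), ([239.8, 199.5], 0.69), ([207.9, 171.4], 0.68), ([232.5, 238.1], 0.66)]
scene cap [([238.0, 182.0], 0.63)] | [([235.5, 185.1], 0.91)]
scene jar_mouth [([189.0, 205.0], 0.97), ([242.0, 200.0], 0.95), ([232.0, 231.0], 0.87), ([204.0, 166.0], 0.67)] | [([233.2, 223.3], 0.93), ([202.1, 151.7], 0.7), ([240.3, 181.2], 0.69), ([184.9, 190.7], 0.62), ([294.6, 287.1], 0.61)]
scene c
[... 1909 characters left out ...]
6.0, 148.0], 0.69)] | [([178.1, 151.8], 0.75)]
top bearing [([267.0, 309.0], 0.91)] | [([270.3, 304.4], 0.95), ([325.6, 254.6], 0.4)]
top bolt_tray [([351.0, 140.0], 0.76), ([323.0, 258.0], 0.28)] | [([348.5, 143.6], 0.9)]
top hammer [([440.0, 202.0], 0.69)] | [([438.2, 218.6], 0.65)]
[[ 0.    -0.965 -0.263  0.067]
 [ 1.    -0.     0.001 -0.   ]
 [-0.001 -0.263  0.965 -0.143]
 [ 0.     0.     0.     1.   ]]
wrist jar [] | []
wrist cap [] | []
wrist jar_mouth [] | []
wrist cap_mark [] | []
wrist frame [] | []
wrist wrench [] | []
wrist screwdriver [] | []
wrist oil_bottle [] | []
wrist spray_can [] | []
wrist round_jar [] | []
wrist bearing [] | []
wrist bolt_tray [] | []
wrist hammer [] | []
```

View pics/scene.png

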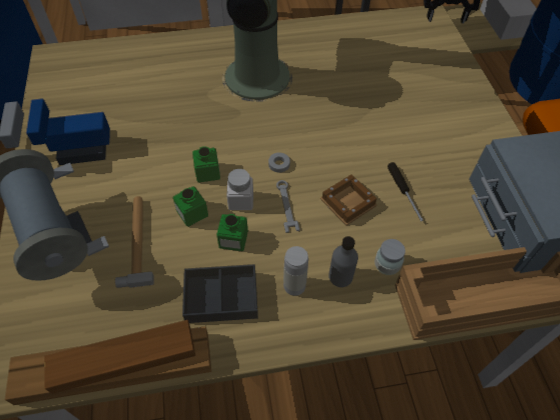

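View pics/top.png

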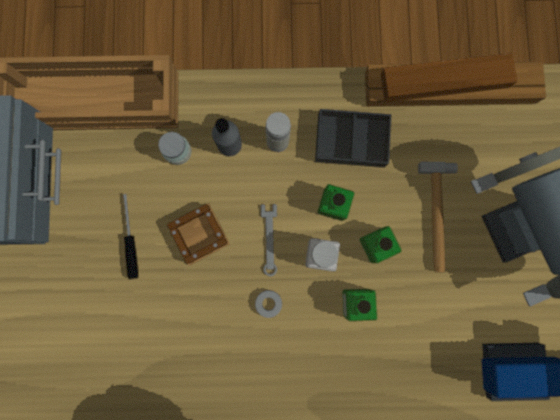

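White jar is at scene (239,190) and top (323,254). The look-alikes are the green jars at scene (206,163), (190,206), (232,231) and top (337,203), (382,244), (361,305). The round glass jar is at scene (392,258). I choose the white one with the cap. The frame is at scene (349,200), top (197,233). Next come wrist views of the frame and the jar.

Run:
```python
from h import *
import pickle
np.set_printoptions(precision=4,suppress=True)
fs=grab_frame('scene');ft=grab_frame('top')
cap=tri([ray(fs,(235.5,185.1)),ray(ft,(322.5,255.5))]);fr=tri([ray(fs,(349.7,201.7)),ray(ft,(199.3,229.8))])
print('cap',cap,'frame',fr)
# camera +x tool toward base; tool down
def down(h): # heading of tool x
    return R.from_rotvec([np.pi*np.cos(h/2),np.pi*np.sin(h/2),0]).as_rotvec()
out={}
for name,c,det in [('frame',fr[0],'frame'),('jar',cap[0],'jar')]:
    for k,(dx,dy) in enumerate([(-.0,0.02),(0.03,-0.04)]):
        z=0.22 if name=='jar' else 0.18
        movep([c[0]+dx,c[1]+dy,z],down(np.pi)); s=get_state()
        f=grab_frame('wrist');T=wristT(f,s)
        ms=silhouettes('wrist',det)
        extra=tip_of('wrist','cap_mark') if name=='jar' else None
        ext2=tip_of('wrist','cap') if name=='jar' else tip_of('wrist','frame')
        ms2=silhouettes('wrist','cap') if name=='jar' else None
        out[name,k]=(f,T,ms,extra,ext2,ms2)
        print(name,k,s['clock'],s['position'],s['q'],[(m['centre'],m['score'],m['mask'].sum()) for m in ms],extra,ext2)
        save(f'{name}{k}',f['img'])
pickle.dump(out,open('o.pkl','wb'))
a=[cv2.imread(f'pics/{n}.png') for n in ['frame0','frame1','jar0','jar1']]
cv2.imwrite('pics/four.png',cv2.resize(np.vstack([np.hstack(a[:2]),np.hstack(a[2:])]),(800,600)))
```

```text
cap (array([ 0.4846, -0.1215,  0.0614]), [np.float64(0.006001772245069884), np.float64(0.006001772245069871)]) frame (array([0.5521, 0.1685, 0.0118]), [np.float64(0.0021222556994903432), np.float64(0.0021222556994903935)])
frame 0 6.1083 [0.5517 0.1894 0.1801] [ 0.204   0.4244 -0.1818  0.9646  0.0003  0.2027] [([252.9, 176.4], 0.71, np.int64(15171))] None [{'centre': [255.9, 179.8], 'score': 0.71}]
frame 1 6.6333 [0.5824 0.1278 0.1799] [ 0.0921  0.4478 -0.1451  0.9779  0.0003  0.0935] [([325.1, 144.7], 0.57, np.int64(16164))] None [{'centre': [321.0, 145.0], 'score': 0.67}]
jar 0 7.775 [ 0.485  -0.1007  0.22  ] [-0.3542  0.2338 -0.35    0.9867  0.0006 -0.3553] [([124.3, 210.7], 0.91, np.int64(6830)), ([163.5, 60.2], 0.83, np.int64(8219)), ([227.2, 303.5], 0.73, np.int64(5711)), ([263.7, 164.5], 0.67, np.int64(1912))] [{'centre': [251.4, 240.0], 'score': 0.88}] [{'centre': [258.7, 200.6], 'score': 0.62}]
jar 1 8.4 [ 0.515  -0.1621  0.2194] [-0.4418  0.3164 -0.2379  1.0172  0.0002 -0.441 ] [([288.2, 277.7], 0.93, np.int64(5623)), ([234.5, 34.1], 0.87, np.int64(5920)), ([184.4, 182.9], 0.73, np.int64(6364)), ([301.5, 138.6], 0.55, np.int64(1859))] [{'centre': [329.3, 203.9], 'score': 0.68}] [{'centre': [328.8, 167.2], 'score': 0.59}]
```

View pics/four.png

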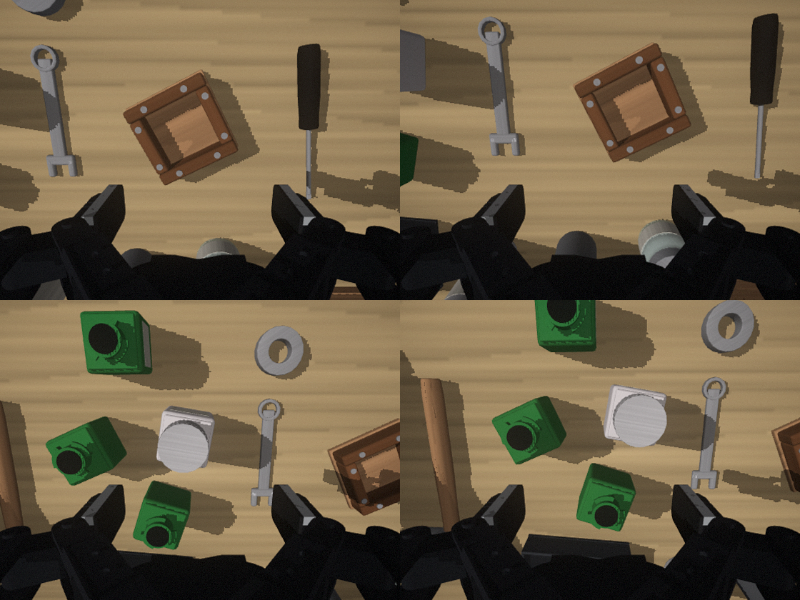

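```bash
cat > fit.py <<'E'
import pickle,cv2,numpy as np
from scipy.optimize import minimize
from scipy.spatial.transform import Rotation as R
class U(pickle.Unpickler): pass
o=pickle.load(open('o.pkl','rb'))
def proj(f,P,T):
    c=(P-T[:3,3])@T[:3,:3]; return np.c_[f['fx']*c[:,0]/c[:,2]+f['cx'],f['fy']*c[:,1]/c[:,2]+f['cy']]
def sq(h,z): return np.array([[a*h,b*h,z] for a,b in [(1,1),(-1,1),(-1,-1),(1,-1)]])
def circ(r,z): t=np.linspace(0,2*np.pi,60); return np.c_[r*np.cos(t),r*np.sin(t),t*0+z]
def place(P,x,y,a): return P@R.from_euler('z',a).as_matrix().T+[x,y,0]
def fillm(polys):
    m=np.zeros((420*4,560*4),np.uint8)
    for p in polys: cv2.fillPoly(m,[np.round(cv2.convexHull(p.astype(np.float32))*4).astype(int)],1)
    return m[::4,::4]*0+cv2.resize(m.astype(np.float32),(560,420),interpolation=cv2.INTER_AREA)
def jarp(f,T,p): return [proj(f,place(np.r_[sq(.033,0),sq(.033,.071)],*p),T),proj(f,place(np.r_[circ(.028,.077),circ(.028,.104)],*p),T)]
def frp(f,T,p): h=p[3] if len(p)>3 else .055; return [proj(f,place(np.r_[sq(.055,0),sq(.055,.009),sq(h,.036)],*p[:3]),T)]
def run(nm,mk,fn,p0,st):
    ms=[mk(k) for k in (0,1)]; fT=[o[nm,k][:2] for k in (0,1)]
    def one(p,k):
        g=fillm(fn(*fT[k],p)); return np.abs(g-ms[k]).sum()/ms[k].sum()
    best={}
    for ks in [(0,),(1,),(0,1)]:
        r=min((minimize(lambda p:sum(one(p,k) for k in ks),np.r_[p0[:2],a,p0[3:]],method='Nelder-Mead',options=dict(initial_simplex=np.vstack([np.r_[p0[:2],a,p0[3:]]]+[np.r_[p0[:2],a,p0[3:]]+np.eye(len(p0))[i]*st[i] for i in range(len(p0))]))) for a in np.arange(4)*np.pi/8),key=lambda r:r.fun)
        print(nm,ks,np.round(r.x,4),round(r.fun,3)); 
    for k in (0,1):
        im=np.array(o[nm,k][0]['img'])[:,:,::-1].copy()
        for q in fn(*fT[k],r.x): cv2.polylines(im,[np.round(cv2.convexHull(q.astype(np.float32))).astype(int)],True,(255,0,255),1)
        if nm=='frame':
            for z in (.009,.036): cv2.polylines(im,[np.round(proj(fT[k][0],place(sq(.036,z),*r.x[:3]),fT[k][1])).astype(int)],True,(0,255,255),1)
        c=proj(*[fT[k][0]],np.array([[r.x[0],r.x[1],.04]]),fT[k][1])[0].astype(int)
        x0=max(c[0]-100,0);y0=max(c[1]-75,0)
        ov.append(cv2.resize(im[y0:y0+150,x0:x0+200],(400,300),interpolation=cv2.INTER_NEAREST))
    return r.x
ov=[]
def jm(k):
    f,T,ms,_,e,ms2=o['jar',k]; im=np.array(f['img']); hsv=cv2.cvtColor(im,cv2.COLOR_RGB2HSV)
    m=((hsv[...,1]<45)&(hsv[...,2]>60)).astype(np.uint8)
    m=cv2.morphologyEx(m,cv2.MORPH_CLOSE,np.ones((5,5)))
    n,l=cv2.connectedComponents(m); c=np.round(e[0]['centre']).astype(int); return (l==l[c[1],c[0]]).astype(np.float32)
def fm(k): return o['frame',k][2][0]['mask'].astype(np.float32)
run('jar',jm,jarp,[.485,-.12,0],[.01,.01,.2])
run('frame',fm,frp,[.552,.1685,0],[.01,.01,.2])
run('frame',fm,frp,[.552,.1685,0,.05],[.01,.01,.2,.005])
cv2.imwrite('pics/fit.png',np.vstack([np.hstack(ov[:2]),np.hstack(ov[2:4])]))
E
python3 fit.py
```

```text
jar (0,) [ 0.4915 -0.1168 -0.1645] 0.073
jar (1,) [ 0.4912 -0.117   1.4039] 0.054
jar (0, 1) [ 0.4913 -0.1172  1.4038] 0.129
frame (0,) [0.5456 0.1703 0.4783] 0.089
frame (1,) [0.5474 0.167  0.4627] 0.109
frame (0, 1) [0.5461 0.1697 0.4681] 0.201
frame (0,) [0.5455 0.1698 0.4694 0.051 ] 0.012
frame (1,) [0.5457 0.17   0.4683 0.0507] 0.012
frame (0, 1) [0.5456 0.1699 0.4674 0.0509] 0.024
```

View pics/fit.png

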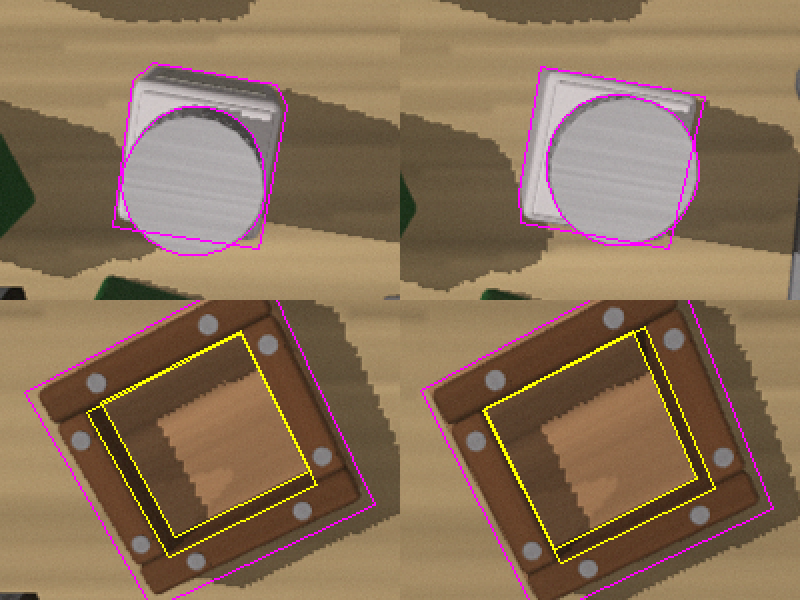

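The fits match in both views. The jar is at (0.4913, -0.1172), yaw -0.166. The frame is at (0.5456, 0.1699), yaw 0.467. The crop shows the chosen jar is white, square and has an aluminium cap. I'll grasp it by the closed cap and carry it over.

```bash
cat >> h.py <<'E'
np.set_printoptions(precision=4,suppress=True)
def down(h): return np.array([np.pi*np.cos(h/2),np.pi*np.sin(h/2),0])
JX,JY,JA=.4913,-.1172,-.1665
FX,FY,FA=.5456,.1699,.4675
H0=np.pi; H1=H0+FA-JA
def st(t=''):
    s=get_state();print(t,round(s['clock'],2),s['position'],'F',s['contact_force'],'M',s['wrist_torque'],'gap',round(s['finger_gap'],3),round(s['grasp_force'],1),'q6',round(s['q'][5],3));return s
E
python3 - <<'E'
from h import *
movep([JX,JY,.15],down(H0))
print(move_l([JX,JY,.068],.08,until_force=12));st('at cap')
grab(80);st('grabbed')
move_l([JX,JY,.13],.1);sleep(.2);st('lifted')
move_l([FX,FY,.13],.2,rot=down(H1));sleep(.2);st('over frame')
f=grab_frame('scene');save('over',f['img'][130:260,240:440].repeat(3,0).repeat(3,1))
s=get_state();f=grab_frame('wrist');save('overw',f['img'])
E
python3 -c "
import cv2,numpy as np
a=cv2.imread('pics/over.png');b=cv2.imread('pics/overw.png')
cv2.imwrite('pics/ov.png',np.hstack([cv2.resize(a,(440,286)),cv2.resize(b,(360,286))]))"
```

```text
False
at cap 10.26 [ 0.4918 -0.1174  0.0685] F [0.1487 0.2567 0.2933] M [-0.0177 -0.0355  0.0119] gap 0.999 0.0 q6 -0.38
grabbed 10.66 [ 0.4917 -0.1174  0.0688] F [-2.2448  1.3474  5.0272] M [0.0306 0.2207 0.0758] gap 0.632 82.9 q6 -0.381
lifted 11.62 [ 0.4907 -0.117   0.1292] F [-0.7544 -0.7213 -4.289 ] M [-0.018  -0.0132 -0.035 ] gap 0.637 84.5 q6 -0.38
over frame 13.43 [0.5456 0.1692 0.1301] F [-0.1495 -0.39   -3.8264] M [0.0319 0.0334 0.0291] gap 0.634 84.5 q6 -0.461
```

View pics/ov.png

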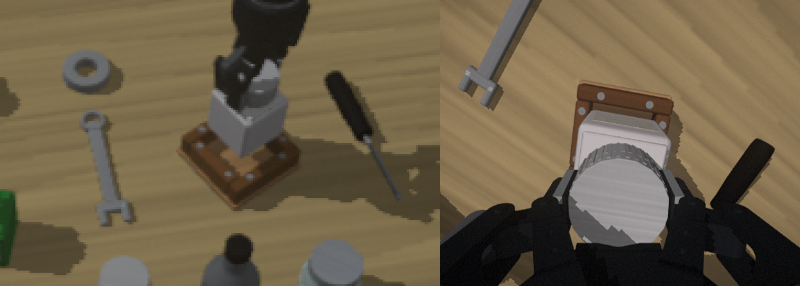

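The jar hangs level over the frame, with its edges parallel to the frame's (wrist view: jar about (625,150), frame behind at about (625,110)). I'll lower it now.

Run:
```python
from h import *
p=get_state()['position']; e=np.array([FX,FY])-p[:2]
print(move_l([FX,FY,.105],.1,until_force=15));st('above')
print(move_l([FX,FY,.073],.05,until_force=12));st('down')
f=grab_frame('scene');save('s1',f['img'][130:260,240:440].repeat(2,0).repeat(2,1))
```

```text
False
above 13.93 [0.5451 0.1698 0.1046] F [-0.3743 -0.5239 -2.5876] M [-0.0274 -0.0255 -0.0067] gap 0.631 84.6 q6 -0.461
True
down 14.49 [0.5451 0.1699 0.0776] F [-2.5033 -1.0007 10.352 ] M [-0.1298  0.4938 -0.052 ] gap 0.636 86.1 q6 -0.461
```

View pics/s1.png

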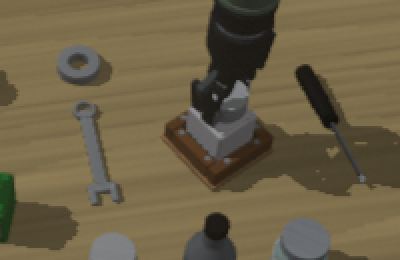

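Seated: the z of 77.6 mm equals the grasp height plus the 9 mm floor. Now I'll unscrew in small steps, watching torque and lift force.

Run:
```python
from h import *
grab(100)
s=st('regrip');p=s['position'].copy()
for i in range(1,10):
    a=.1*i
    q=ik([p[0],p[1],p[2]+.0009*a],down(H1+a)); set_joints(q); sleep(.1); st(f'{a:.2f}')
```

```text
regrip 14.76 [0.5451 0.1699 0.0777] F [-3.2963 -1.4211 11.0978] M [-0.1445  0.5475  0.0075] gap 0.631 102.6 q6 -0.461
0.10 15.11 [0.5456 0.1698 0.078 ] F [ 0.1951 -0.4716  2.2415] M [-0.1261 -0.0429  0.0291] gap 0.63 106.5 q6 -0.559
0.20 15.46 [0.5455 0.1699 0.078 ] F [ 1.8084 -1.3661  2.7665] M [-0.1135 -0.2966  0.019 ] gap 0.63 106.3 q6 -0.659
0.30 15.81 [0.5453 0.17   0.0782] F [ 0.7228 -0.1174  4.3443] M [ 0.0038 -0.2022  0.1069] gap 0.634 106.6 q6 -0.759
0.40 16.16 [0.5452 0.17   0.0783] F [ 0.2682 -0.1812  5.4365] M [-0.0415 -0.0155  0.1204] gap 0.632 106.7 q6 -0.859
0.50 16.51 [0.5451 0.17   0.0783] F [-0.2065 -0.4207  5.0176] M [-0.0292 -0.1007  0.1724] gap 0.63 106.8 q6 -0.958
0.60 16.86 [0.5451 0.1699 0.0785] F [ 0.0142 -0.3118  6.331 ] M [-0.1008  0.0274  0.1414] gap 0.632 106.9 q6 -1.058
0.70 17.21 [0.5451 0.1699 0.0786] F [ 0.0744 -0.3789  6.1454] M [-0.0803  0.0434  0.1637] gap 0.636 106.8 q6 -1.158
0.80 17.56 [0.545  0.1698 0.0787] F [-0.6299 -1.3917  6.6601] M [-0.1309  0.0661  0.0922] gap 0.632 106.9 q6 -1.258
0.90 17.91 [0.545  0.1698 0.0789] F [-0.4451 -0.6715  6.0988] M [-0.2068  0.1113  0.1668] gap 0.627 107.0 q6 -1.358
```

Run:
```python
from h import *
f=grab_frame('scene');a=f['img'][150:230,300:400].repeat(4,0).repeat(4,1)
print([tip_of('scene',n)[:2] for n in ['cap_mark','cap']])
s=get_state();f=grab_frame('wrist');b=f['img']
print([tip_of('wrist',n)[:2] for n in ['cap_mark','cap']])
T=wristT(f,s);print('proj cap top',proj(f,[FX,FY,.113],T))
save('t1',np.hstack([a,cv2.resize(b[100:420,80:480],(400,320))]))
```

```text
[[{'centre': [363.9, 176.7], 'score': 0.7}], [{'centre': [350.2, 180.7], 'score': 0.73}]]
[[{'centre': [265.0, 359.9], 'score': 0.76}], [{'centre': [277.3, 274.3], 'score': 0.66}]]
proj cap top [np.float64(274.60185934398675), np.float64(306.9405107073293)]
```

View pics/t1.png

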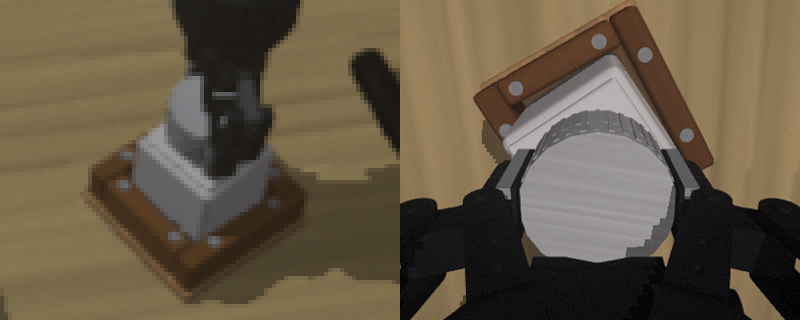

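The jar stays square in the frame while the cap has turned with the gripper: the mark is still at the bottom of the cap in the wrist view, about (265,360). I'll carry on in finer steps until the seal pushes up.

Run:
```python
from h import *
z0=.0777; f0=None
for i in range(1,11):
    a=.9+.04*i
    q=ik([.5452,.1699,z0+.0009*a],down(H1+a)); set_joints(q); sleep(.15); s=st(f'{a:.2f}')
    fz=s['contact_force'][2]
    if fz>13: print('released');break
```

```text
0.94 18.61 [0.545  0.1698 0.0789] F [-0.4445 -0.7034  7.5799] M [-0.1099  0.2042  0.1345] gap 0.631 107.0 q6 -1.398
0.98 19.01 [0.545  0.1698 0.079 ] F [-1.8429 -1.4367  6.9389] M [-0.177   0.324   0.1723] gap 0.628 107.1 q6 -1.438
1.02 19.41 [0.5451 0.1698 0.0791] F [-0.5308 -0.9081  9.0493] M [-0.2281  0.2583  0.1493] gap 0.628 107.1 q6 -1.478
1.06 19.81 [0.5452 0.1699 0.0791] F [-0.9281 -0.1645  7.2739] M [-0.1428  0.0895  0.0554] gap 0.631 107.1 q6 -1.518
1.10 20.21 [0.5452 0.1699 0.0791] F [-0.466  -0.6208  7.1508] M [-0.0922  0.115   0.0477] gap 0.631 107.1 q6 -1.558
1.14 20.61 [0.5453 0.17   0.0791] F [-0.6824 -0.1333  6.9022] M [-0.116   0.1029  0.0761] gap 0.631 107.1 q6 -1.598
1.18 21.01 [0.5453 0.17   0.0791] F [-0.2405  0.6979  7.3009] M [-0.0813  0.0429  0.0638] gap 0.632 107.1 q6 -1.638
1.22 21.41 [0.5453 0.17   0.0791] F [-0.5284 -1.1672  7.2157] M [-0.0196 -0.0157  0.0144] gap 0.628 107.1 q6 -1.678
1.26 21.81 [0.5453 0.17   0.0791] F [-0.2075  0.0819  6.3952] M [-0.049   0.0565  0.0731] gap 0.627 107.1 q6 -1.717
1.30 22.21 [0.5452 0.17   0.0791] F [-0.1863  0.2914  6.0177] M [-0.0401  0.0203 -0.0041] gap 0.63 107.1 q6 -1.757
```

The torque dropped at about 1.04 rad, so the threads have let go. I'll lift straight up.

Run:
```python
from h import *
move_l([.5453,.17,.084],.03);st('+5')
move_l([.5453,.17,.1155],.06);sleep(.3);st('up')
fs=grab_frame('scene');a=fs['img'][140:230,300:400].repeat(4,0).repeat(4,1)
print([tip_of('scene',n)[:2] for n in ['jar_mouth','cap_mark','cap']], proj(fs,[.5453,.17,.099]),proj(fs,[.5453,.17,.124]))
s=get_state();f=grab_frame('wrist');T=wristT(f,s)
print([tip_of('wrist',n)[:2] for n in ['cap_mark','cap','jar_mouth']],proj(f,[.5453,.17,.099],T),proj(f,[.5453,.17,.151],T))
save('t2',np.hstack([a,cv2.resize(f['img'][60:420,80:480],(400,360))]))
```

```text
+5 22.53 [0.5448 0.17   0.0836] F [-0.608   0.1801  0.1847] M [-0.022   0.0183 -0.0109] gap 0.631 106.7 q6 -1.76
up 23.51 [0.545  0.17   0.1151] F [ 0.5806  1.0817 -0.6761] M [-0.0204 -0.0111 -0.0006] gap 0.629 106.7 q6 -1.761
[[{'centre': [186.5, 190.7], 'score': 0.92}, {'centre': [231.2, 221.6], 'score': 0.86}], [{'centre': [366.3, 164.1], 'score': 0.62}], [{'centre': [354.6, 174.7], 'score': 0.56}, {'centre': [139.0, 244.4], 'score': 0.28}]] [np.float64(352.8219875252778), np.float64(179.79385595362285)] [np.float64(354.05136699012775), np.float64(173.68139434437248)]
[[{'centre': [266.6, 362.2], 'score': 0.86}], [{'centre': [278.0, 275.3], 'score': 0.67}], [{'centre': [266.1, 361.6], 'score': 0.64}, {'centre': [275.9, 274.0], 'score': 0.54}]] [np.float64(276.34438767051296), np.float64(250.89370249611073)] [np.float64(275.8454185186017), np.float64(308.5565954285778)]
```

View pics/t2.png

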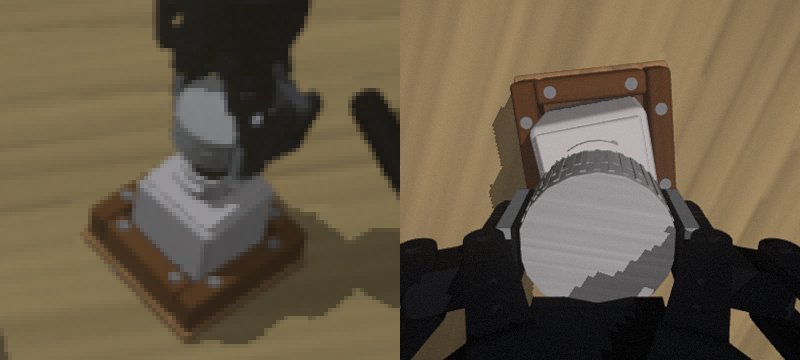

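The cap is held level about 25 mm above the open mouth; the load fell to the cap's weight alone, so the jar stayed seated. In the scene crop the jar stands in the frame with its neck bare, and the detected cap origin is at (354.6,174.7) against the predicted (354.1,173.7).

```bash
python3 -c "
from cell import *
sleep(.3);print(get_state()['clock'],sign_off())"
```

```text
the job is handed in; nothing more can be done
24.2083 None
```

I set the jar down in the frame, unscrewed the cap and handed the job in at 24 s, holding the cap level and centred about 25 mm above the open mouth; the gripper turned 1.30 rad, about 0.26 rad past where the threads let go (about 1.04 rad).

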